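Load the ray-lamp battery charging tube

TASK

The lesson is over: slide the charging tube's gate open and load every battery cartridge lying on the bench into the tube, one after another, nose first, each pushing the one before deeper until the last is wholly inside the mouth. Then slide the gate fully shut and, after that, throw the toggle lever all the way over to on. Leave the tissue box, the ray lamp and the clear block where they are.

Things in the scene. Friction and masses are not known exactly. Their poses are not given: they have to be found in the camera images.
- charger: charging tube fixed on the table: low aluminium channel on a black base 80 mm wide. Origin on the table under the tube's mouth; x runs level into the tube, z up, y left when looking in. Its floor is 12 mm above the table, flat from x = -117 mm (loading shelf) to the closed end at x = 386 mm. A grey control box, top 78 mm up, covers x = 240 to 335 mm. Nothing in it springs back.
- mouth (a point): centre of the mouth (charger x = 0), 31 mm above the table, where the centre of a cartridge on the tube's floor is; axes as charger. From x = 0 to 30 mm the side walls (top 53 mm above the table, no roof) narrow from 50 to 41 mm apart; from 30 mm on it is a roofed tube 41 x 41 mm inside, top 58 mm above the table, with a viewing slot 15 mm wide. It takes up to five cartridges, 16 mm to spare.
- shelf (a point): middle of the open loading shelf before the mouth, on its floor (charger x = -58 mm, 12 mm above the table); axes as charger. The shelf is 117 mm long and 50 mm wide between two lips 8 mm high and 6 mm thick, open at the end away from the tube.
- gate (a joint): sliding gate, a steel plate 5 mm thick, 48 mm wide, just in front of the mouth (x from -8 to -3 mm of charger): 0 m = shut (across the mouth), 0.060 m = fully open. Opens by sliding level towards the charger's -y, with about 1.5 N of friction, stays where it is left. At the start within 12 mm of shut. It cannot pass a cartridge that sticks out.
- gate_grip (a point): grip point of the gate's black knob, an upright block standing on the plate, 12 mm thick along the charger's x, 26 mm along its y, from 58 to 96 mm above the table; this point is on its middle, 84 mm above the table. Moves with the gate; axes as charger.
- switch (a joint): toggle lever on top of the control box: 0 rad = off, leaning back towards the mouth (charger -x); about 1.0 rad = on, leaning towards the closed end (charger +x). Tip moves about 75 mm; light friction, stays where it is left. At the start 0 to 0.15.
- switch_tip (a point): centre of the 26 mm ball at the end of the lever (a bar 10 mm thick), 80 mm from its pivot, which is at charger x = 285 mm, y = 0, 100 mm above the table, in a block 70 x 50 mm (along charger x, y) whose top is 103 mm above the table. The lever swings in the charger x-z plane.
- tissue_box: bystander: green tissue box 115 x 115 x 80 mm, origin at the centre of its underside.
- ray_lamp: bystander: black ray lamp 90 x 140 x 65 mm, origin at the centre of its underside.
- glass_block: bystander: clear block 60 x 100 x 20 mm, origin at the centre of its underside.
- cell1: loose battery cartridge (3 to 5 of them are present): grey square bar 38 x 38 mm, 64 long, 0.12 kg, with a round steel nose 24 mm across standing 10 mm out of one end; the other end is flat, a thin black band near it. Lies on a long side. Origin at the bar's centre (19 mm above what it lies on), x along the bar to the nose: flat end at x = -32 mm, nose tip at +42 mm.
- cell2: loose battery cartridge (3 to 5 of them are present): grey square bar 38 x 38 mm, 64 long, 0.12 kg, with a round steel nose 24 mm across standing 10 mm out of one end; the other end is flat, a thin black band near it. Lies on a long side. Origin at the bar's centre (19 mm above what it lies on), x along the bar to the nose: flat end at x = -32 mm, nose tip at +42 mm.
- cell3: loose battery cartridge (3 to 5 of them are present): grey square bar 38 x 38 mm, 64 long, 0.12 kg, with a round steel nose 24 mm across standing 10 mm out of one end; the other end is flat, a thin black band near it. Lies on a long side. Origin at the bar's centre (19 mm above what it lies on), x along the bar to the nose: flat end at x = -32 mm, nose tip at +42 mm.
- cell4: loose battery cartridge (3 to 5 of them are present): grey square bar 38 x 38 mm, 64 long, 0.12 kg, with a round steel nose 24 mm across standing 10 mm out of one end; the other end is flat, a thin black band near it. Lies on a long side. Origin at the bar's centre (19 mm above what it lies on), x along the bar to the nose: flat end at x = -32 mm, nose tip at +42 mm.
- cell5: loose battery cartridge (3 to 5 of them are present): grey square bar 38 x 38 mm, 64 long, 0.12 kg, with a round steel nose 24 mm across standing 10 mm out of one end; the other end is flat, a thin black band near it. Lies on a long side. Origin at the bar's centre (19 mm above what it lies on), x along the bar to the nose: flat end at x = -32 mm, nose tip at +42 mm.
Not all that is in view belongs to the job. What is shaped like the cell4 but purple is not meant.

How it is judged (in metres and radians):
On the way, in this order (a step that is already met when the one before it is completed fails the run):
1. the gate is open (value of joint gate above 0.045 m), for 0.2 s.
2. every cartridge present is wholly inside the tube, nose first (x of mouth in the frame of cell1 below -0.03 m and x of cell1 in the frame of mouth between 0.02 and 0.36 m and y of cell1 in the frame of mouth between -0.012 and 0.012 m and z of cell1 in the frame of mouth between -0.006 and 0.006 m and x of mouth in the frame of cell2 below -0.03 m and x of cell2 in the frame of mouth between 0.02 and 0.36 m and y of cell2 in the frame of mouth between -0.012 and 0.012 m and z of cell2 in the frame of mouth between -0.006 and 0.006 m and x of mouth in the frame of cell3 below -0.03 m and x of cell3 in the frame of mouth between 0.02 and 0.36 m and y of cell3 in the frame of mouth between -0.012 and 0.012 m and z of cell3 in the frame of mouth between -0.006 and 0.006 m and x of mouth in the frame of cell4 below -0.03 m and x of cell4 in the frame of mouth between 0.02 and 0.36 m and y of cell4 in the frame of mouth between -0.012 and 0.012 m and z of cell4 in the frame of mouth between -0.006 and 0.006 m and x of mouth in the frame of cell5 below -0.03 m and x of cell5 in the frame of mouth between 0.02 and 0.36 m and y of cell5 in the frame of mouth between -0.012 and 0.012 m and z of cell5 in the frame of mouth between -0.006 and 0.006 m), for 0.2 s.
3. the gate is shut behind them (all of step 2 and value of joint gate below 0.006 m), for 0.2 s.
4. the lever is on (all of step 3 and value of joint switch above 0.8 rad), for 0.2 s.
At the end, for the whole second after the job is handed in: Every cartridge present lies in the tube, nose towards the closed end, its flat end no more than 2 mm out of the mouth, at rest; the gate is within 6 mm of shut; the lever is past 0.8 rad (all of step 4 and linear speed of each of cell1, cell2, cell3, cell4, cell5 below 0.02 m/s); the robot touches nothing.
It fails at once if the tissue box is moved more than 40 mm (distance of tissue_box from where it was at the start of the episode above 0.04 m).
It fails at once if the ray lamp is moved more than 40 mm (distance of ray_lamp from where it was at the start of the episode above 0.04 m).
It fails at once if the glass block is moved more than 40 mm (distance of glass_block from where it was at the start of the episode above 0.04 m).
Of cell1, cell2, cell3, cell4, cell5 only 3 to 5 are there at a start; the rules pass over those that are not, and their reading is None.
At some moment in a run one of cell1, cell2, cell3, cell4, cell5 may be knocked a few centimetres aside while the robot is not near it.
Once in a run the grip may slacken for a moment while it holds something.
It also fails if it takes over 210 s, if anything falls off the work surface, if the arm or the gripper's body presses on something with over 40 N, if the wrist force passes 120 N, or if a joint passes its speed limit or range.

ROBOT

A 7-joint arm with a two-finger parallel gripper is mounted at the origin on the work surface. World frame = base frame: x ahead of the robot, y to its left, z up, the work surface at z = 0. Lengths are in m, angles in degrees, forces in N, time in s.
With the tool pointing down it reaches from about 0.35 to 0.775 m from the base axis. Payload 3.1 kg.
Tool frame: the origin (TCP) lies on the centre line of the jaws, within the pads' length; the fingertips stand 17 mm ahead of it and the grasp point (between the pads) lies 2 mm behind it (robot.tip_reach is the distance from the TCP to the fingertips, in m); z points along the fingers, y is the direction in which the jaws open and shut (so a half turn about z gives the same grasp; the last joint's range is limited). The gripper opens to 85 mm and grips with 20 to 120 N. Pads are 22 mm wide; open, the fingers measure 114 mm over their backs; the gripper's body (76 mm by 85 mm) begins 54 mm behind the grasp point. The pads swing forward as they close: fully open they stand 13 mm farther back than shut.
Start: joints at [61.438, 17.813, 0.802, 86.603, -0.252, 75.585, -1.558], TCP at [0.243, -0.494, 0.248] pointing down, gripper open.
Joint ranges: [-154.91, 154.91], [-16.99, 109.72], [-72.82, 74.43], [7.12, 147.25], [-82.49, 262.49], [11.32, 116.49], [-174.64, 174.64]. Speed limits (degrees/s): [159.86, 159.86, 180, 180, 180, 180, 180].

INTERFACE

Orientations are given as [roll, pitch, yaw] about the fixed x, y, z axes, in that order (R = Rz(yaw) Ry(pitch) Rx(roll)).
In Python, from station import robot, fingers, vision, workorder, recognise gives the robot as it stands. Calls block until the motion is done:
- robot.move_to(position, orientation): joint-space move of the TCP to a pose.
- robot.line_to(position, orientation=None, velocity=0.15, f_stop=None): straight line of the TCP; orientation=None keeps the orientation; velocity is the mean speed in m/s. With f_stop (N) it stops when the force on the tool has changed by that much, and returns True; else False.
- robot.move_j(angles): joint-space move.
- fingers.gripper_to(opening, force=None): opening from 0.0 (shut) to 1.0 (fully open); force is the grip in N (None keeps the last); returns when the fingers have stopped.
- robot.pause(seconds).
- robot.inverse_kinematics(position, orientation): joint angles nearest the present ones, or None.
- vision.grab_frame(name): name is "scene" or "top" or "wrist"; returns the picture (384x512x3 uint8, red, green, blue); there is no depth.
- vision.calibration(name): a dict with "mtx" (3x3 intrinsics, pixels), "extrinsics" (4x4, takes a point from world to camera coordinates); the wrist camera has in their place "T_tool_cam" (4x4, takes a point from camera to tool coordinates, whose origin is the TCP and whose axes are the flange's). Camera axes: x right, y up, looking along -z (the intrinsics and any distortion apply to the point x, -y, -z); pixel columns grow to the right and rows downward; lengths in m; the calibration is good to about 2 mm. A picture is of the moment at which its call begins: read the wrist's pose just before it. calibration takes no time and is no camera call.
A pose or a line that the arm cannot do raises robot.PlanningError and nothing moves.
- workorder.close_job(): hands the job in, once; it reports no verdict.
Trained networks look in the newest picture that a camera, given by its name, has taken for a name from the list of things; names that differ only in an ending like _2 or _b are one class to them, and where a whole thing is asked for, a point or a joint stands for the part that bears it (a point fixed in the world has none). Each returns a list of dicts, best first, with "p" (0 to 1); they miss things now and then, are a little off and sometimes report something else, mostly with a low value. They report only what shows in the picture. A call takes as long as a camera call. They do not tell look-alikes from the thing itself.
- recognise(label, camera): "rect" ([centre column, centre row, width, height] in pixels, round what is visible of it).
Readings, each from a call of its own:
- robot.current_time_s(): time.
- robot.current_joint_positions(): joint angles.
- robot.current_dq(): joint speeds.
- robot.current_joint_torque(): joint torques, N m.
- robot.current_tool_pos(): TCP position.
- robot.current_eef_rot(): TCP orientation.
- robot.current_contact_force(): force on the tool from outside, world axes, zero at the start.
- robot.current_torque(): the same for the moment, N m.
- robot.current_finger_gap(): opening from 0.0 (shut) to 1.0 (fully open).
Only numpy, scipy, OpenCV 4.12 (cv2) and the standard library are available. Lean on these libraries where they do the work, as an engineer would, in place of code of your own. Each camera call takes 0.05 s, during which the arm holds its last target.

## Working session

There is one attempt and no reset: what is moved stays moved. The work goes in short steps, each a Python script; the robot and the scene stay as the last script left them, time stands still between calls to the robot, and variables do not carry over. Pictures are saved under pics/ and viewed, and the job is handed in when it is done.

```bash
ls; mkdir -p pics; python3 - <<'E'
from station import robot, fingers, vision, workorder, recognise
import cv2,numpy as np
print(robot.current_time_s(), robot.current_tool_pos(), robot.current_eef_rot(), robot.current_finger_gap())
for n in ("scene","top","wrist"):
    im=vision.grab_frame(n); cv2.imwrite(f"pics/a_{n}.png",im[...,::-1])
    c=vision.calibration(n); print(n,{k:np.round(v,4).tolist() if not isinstance(v,str) else v for k,v in c.items()})
for cam in ("scene","top"):
    for l in ("cell1","charger","gate_grip","switch_tip","tissue_box","ray_lamp","glass_block"):
        print(cam,l,[(round(d["p"],2),np.round(d["rect"]).tolist()) for d in recognise(l,cam)])
E
```

```text
pics
0.0 [ 0.24233662 -0.49297341  0.24720906] [-1.79864971e+02  2.09456716e-03  2.61787113e+01] 1.0010510308603917
scene {'mtx': [[393.4206, 0.0, 255.8392], [0.0, 393.4206, 192.6672], [0.0, 0.0, 1.0]], 'extrinsics': [[0.3856, 0.9226, 0.0065, -0.1486], [-0.7936, 0.3281, 0.5125, 0.375], [0.4707, -0.2028, 0.8587, -1.5852], [0.0, 0.0, 0.0, 1.0]]}
top {'mtx': [[350.8098, 0.0, 260.6363], [0.0, 350.8098, 189.6108], [0.0, 0.0, 1.0]], 'extrinsics': [[0.0197, -0.9996, 0.0202, -0.058], [0.9913, 0.0222, 0.1299, -0.5355], [-0.1303, 0.0175, 0.9913, -1.0153], [0.0, 0.0, 0.0, 1.0]]}
wrist {'mtx': [[305.7784, 0.0, 254.5966], [0.0, 305.7784, 189.8407], [0.0, 0.0, 1.0]], 'T_tool_cam': [[0.0013, 0.9662, 0.2578, 0.0654], [1.0, -0.0012, -0.0006, 0.0007], [-0.0003, 0.2578, -0.9662, -0.1242], [0.0, 0.0, 0.0, 1.0]]}
scene cell1 [(0.8, [163.0, 219.0, 18.0, 17.0]), (0.71, [212.0, 248.0, 29.0, 22.0]), (0.69, [165.0, 261.0, 29.0, 17.0]), (0.68, [243.0, 194.0, 21.0, 18.0]), (0.57, [208.0, 204.0, 22.0, 23.0]), (0.55, [306.0, 272.0, 57.0, 55.0]), (0.54, [160.0, 191.0, 14.0, 27.0])]
scene charger [(0.78, [319.0, 195.0, 134.0, 98.0])]
scene gate_grip [(0.53, [289.0, 210.0, 11.0, 21.0])]
scene switch_tip [(0.65, [358.0, 152.0, 9.0, 9.0])]
scene tissue_box [(0.72, [304.0, 273.0, 52.0, 54.0])]
scene ray_lamp [(0.72, [366.0, 237.0, 53.0, 54.0])]
scene glass_block [(0.57, [322.0, 134.0, 26.0, 18.0])]
top cell1 [(0.89, [272.0, 216.0, 19.0, 21.0]), (0.88, [322.0, 170.0, 27.0, 14.0]), (0.79, [376.0, 175.0, 29.0, 17.0]), (0.73, [362.0, 225.0, 26.0, 25.0]), (0.71, [359.0, 260.0, 17.0, 22.0]), (0.61, [313.0, 222.0, 25.0, 18.0])]
top charger [(0.74, [185.0, 173.0, 178.0, 69.0]), (0.43, [364.0, 226.0, 26.0, 21.0])]
top gate_grip []
top switch_tip [(0.63, [134.0, 179.0, 8.0, 11.0])]
top tissue_box [(0.57, [250.0, 106.0, 45.0, 56.0])]
top ray_lamp [(0.62, [176.0, 116.0, 56.0, 47.0])]
top glass_block [(0.73, [142.0, 263.0, 33.0, 20.0])]
```

```bash
python3 - <<'E'
import cv2
im=cv2.imread("pics/a_top.png"); cv2.imwrite("pics/a_top2.png",cv2.resize(im[70:310,90:400],None,fx=2.5,fy=2.5,interpolation=cv2.INTER_CUBIC))
im=cv2.imread("pics/a_scene.png"); cv2.imwrite("pics/a_scene2.png",cv2.resize(im[110:310,140:400],None,fx=3,fy=3,interpolation=cv2.INTER_CUBIC))
E
```

```text
(no output)
```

View pics/a_top2.png

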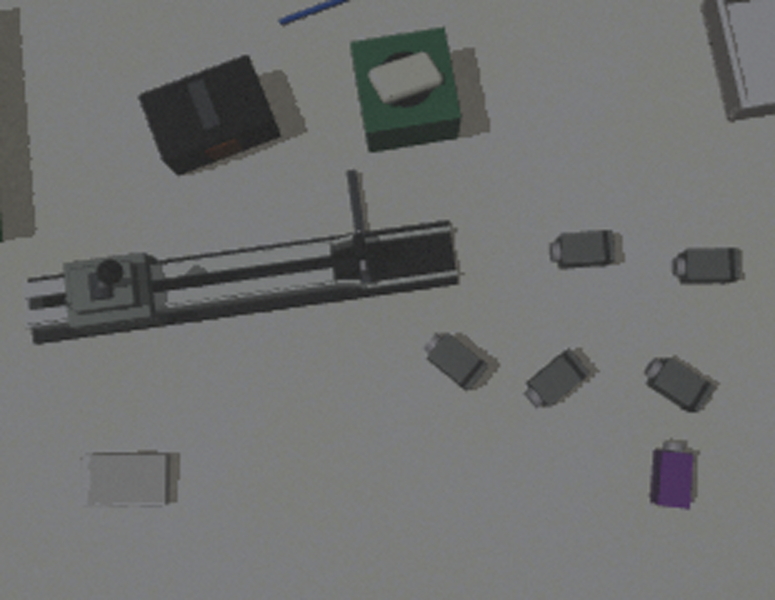

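View pics/a_scene2.png

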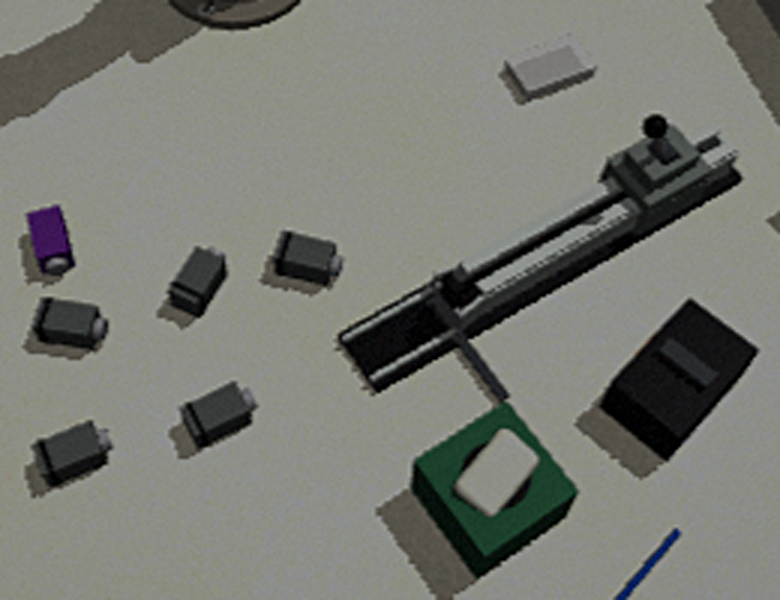

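```bash
cat > h.py <<'E'
from station import robot, fingers, vision, workorder, recognise
import cv2,numpy as np
from scipy.spatial.transform import Rotation as R
from scipy.optimize import least_squares, minimize
def cal(name, tcp=None):
    c=vision.calibration(name); K=np.array(c["mtx"])
    if "extrinsics" in c: E=np.array(c["extrinsics"])
    else:
        T=np.eye(4); T[:3,:3]=R.from_euler("xyz",tcp[1],degrees=True).as_matrix(); T[:3,3]=tcp[0]
        E=np.linalg.inv(T@np.array(c["T_tool_cam"]))
    return K,E
def proj(P,KE):
    K,E=KE; P=np.atleast_2d(P); p=P@E[:3,:3].T+E[:3,3]; p=p*[1,-1,-1]; p=p@K.T; return p[:,:2]/p[:,2:]
def back(uv,z,KE):
    K,E=KE; uv=np.atleast_2d(uv); d=np.c_[uv,np.ones(len(uv))]@np.linalg.inv(K).T; d=d*[1,-1,-1]
    Ri=E[:3,:3].T; o=-Ri@E[:3,3]; d=d@Ri.T; t=(z-o[2])/d[:,2]; return o+t[:,None]*d
E
python3 - <<'E'
from h import *
KE=cal("top")
im=cv2.imread("pics/a_top.png")
f=lambda u,v:(u/2.5+90,v/2.5+70)
# shelf lip ends (top z=.02)
print(back([f(450,224),f(457,283)],.02,KE))
print("far base",back([f(28,303),f(35,342)],.04,KE))
print("ball",back([f(110,271)],.17,KE))
for n,(u,v) in dict(c1=(583,249),c2=(708,265),c3=(458,360),c4=(558,379),c5=(681,383),purple=(672,480),tissue=(405,90),lamp=(210,115),glass=(128,478)).items(): print(n,back([f(u,v)],.038,KE)[0][:2].round(3))
for p in [(272,216),(322,170),(362,225),(300,240),(320,180),(330,170),(329,178)]: print(p,im[p[1],p[0]])
print([im[170,c].tolist() for c in range(306,342,2)])
E
# enlarge cell area
python3 - <<'E'
import cv2
im=cv2.imread("pics/a_top.png"); 
c=im[150:250,250:400].astype(float)*1.8
cv2.imwrite("pics/cells.png",cv2.resize(c.clip(0,255).astype("uint8"),None,fx=5,fy=5,interpolation=cv2.INTER_NEAREST))
E
```

```text
[[ 0.63239359 -0.07400742  0.02      ]
 [ 0.55920078 -0.08374153  0.02      ]]
far base [[0.52076811 0.42407784 0.04      ]
 [0.47483844 0.41231778 0.04      ]]
ball [[0.54096933 0.28548515 0.17      ]]
c1 [ 0.601 -0.235]
c2 [ 0.585 -0.386]
c3 [ 0.464 -0.085]
c4 [ 0.444 -0.204]
c5 [ 0.442 -0.351]
purple [ 0.329 -0.338]
tissue [ 0.796 -0.015]
lamp [0.757 0.223]
glass [0.32  0.294]
(272, 216) [76 75 73]
(322, 170) [71 71 69]
(362, 225) [73 73 70]
(300, 240) [126 125 123]
(320, 180) [125 126 125]
(330, 170) [72 71 71]
(329, 178) [127 124 124]
[[123, 123, 123], [124, 124, 124], [72, 71, 71], [110, 106, 107], [81, 77, 78], [75, 76, 72], [74, 75, 72], [75, 73, 72], [71, 71, 69], [70, 73, 70], [72, 73, 71], [74, 74, 72], [72, 71, 71], [51, 49, 49], [71, 71, 69], [82, 87, 89], [86, 92, 94], [127, 125, 123]]
```

View pics/cells.png

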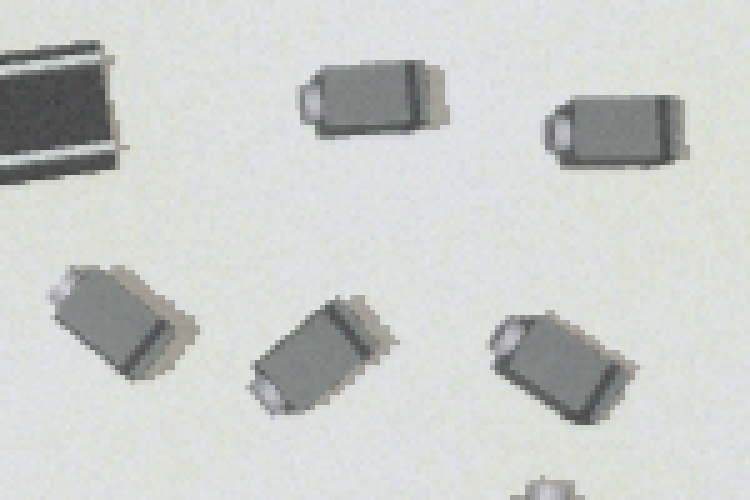

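```bash
python3 - <<'E'
from h import *
for p in [(.59,-.05,.3),(.6,.0,.3),(.54,.3,.3),(.442,-.351,.1)]:
    for yaw in (101,-79,30,-150): 
        q=robot.inverse_kinematics(p,[180,0,yaw]); print(p,yaw,None if q is None else np.round(q))
robot.move_to([.59,-.05,.30],[180,0,-79])
t=(robot.current_tool_pos(),robot.current_eef_rot()); im=vision.grab_frame("wrist"); print(t,robot.current_time_s())
cv2.imwrite("pics/w1.png",im[...,::-1]); np.save("w1.npy",np.array(t))
cv2.imwrite("pics/w1b.png",cv2.resize(np.clip(im[...,::-1]*1.6,0,255).astype("uint8"),(768,576),interpolation=cv2.INTER_CUBIC))
E
```

```text
(0.59, -0.05, 0.3) 101 [ 25.  25. -34.  73.  14.  86.   4.]
(0.59, -0.05, 0.3) -79 [  10.   22.  -10.   74.    4.   85. -169.]
(0.59, -0.05, 0.3) 30 [ 19.  24. -23.  73.   9.  85. -64.]
(0.59, -0.05, 0.3) -150 [ 39.  33. -62.  72.  29.  90. 102.]
(0.6, 0.0, 0.3) 101 [ 22.  27. -38.  71.  16.  87.  -2.]
(0.6, 0.0, 0.3) -79 [ -39.   33.   64.   74.  -30.   90. -148.]
(0.6, 0.0, 0.3) 30 [ 17.  25. -28.  72.  12.  86. -70.]
(0.6, 0.0, 0.3) -150 [ 34.  34. -62.  71.  30.  91.  97.]
(0.54, 0.3, 0.3) 101 [  4.  39. -67.  67.  35.  94. -43.]
(0.54, 0.3, 0.3) -79 [  3.  37. -62.  68.  32.  93. 139.]
(0.54, 0.3, 0.3) 30 [   3.   37.  -63.   68.   33.   93. -113.]
(0.54, 0.3, 0.3) -150 [  3.  37. -62.  68.  32.  93.  68.]
(0.442, -0.351, 0.1) 101 [ 49.  28. -16.  95.   9.  58.  40.]
(0.442, -0.351, 0.1) -79 [  29.   27.   11.   96.   -6.   57. -127.]
(0.442, -0.351, 0.1) 30 [ 41.  27.  -6.  96.   3.  58. -26.]
(0.442, -0.351, 0.1) -150 [ 77.  42. -62.  94.  39.  68. 126.]
(array([ 0.58986045, -0.0510384 ,  0.29993306]), array([ 1.79980003e+02, -3.45265751e-02, -7.90800414e+01])) 3.375
```

View pics/w1b.png

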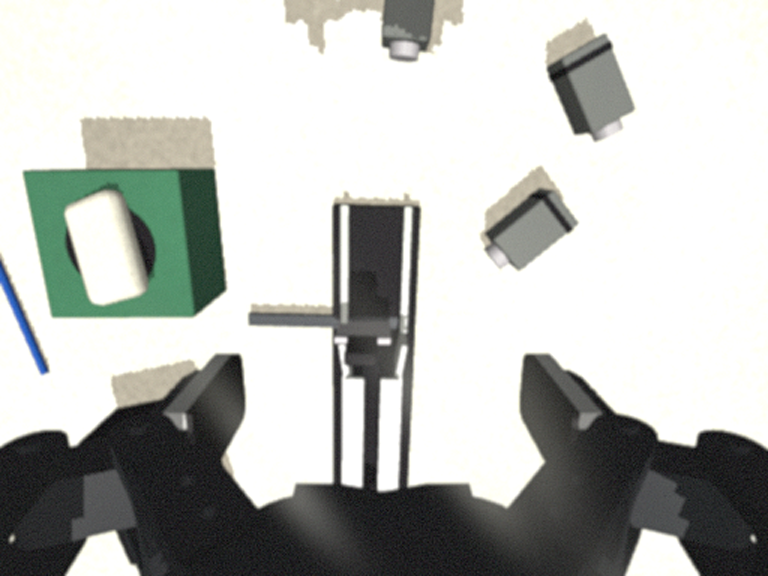

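```bash
python3 - <<'E'
from h import *
im=cv2.imread("pics/w1.png")
c=im[125:265,200:300].astype(float)*1.7
cv2.imwrite("pics/w1c.png",cv2.resize(c.clip(0,255).astype("uint8"),(500,700)[:2],interpolation=cv2.INTER_NEAREST)[:600])
g=im.mean(2).round().astype(int)
for r in (140,150,160,170,180,190,200): print(r,g[r,216:286].tolist())
E
```

```text
140 [170, 169, 170, 171, 159, 113, 55, 31, 29, 36, 79, 130, 161, 168, 169, 156, 109, 55, 31, 30, 36, 34, 31, 34, 32, 31, 34, 33, 33, 35, 36, 34, 34, 30, 38, 35, 35, 32, 33, 35, 37, 31, 36, 33, 33, 32, 35, 33, 33, 34, 30, 30, 43, 99, 150, 169, 171, 160, 124, 73, 41, 29, 32, 50, 103, 151, 167, 170, 169, 170]
150 [170, 169, 171, 173, 158, 111, 56, 34, 30, 37, 79, 129, 160, 168, 163, 142, 95, 51, 31, 36, 28, 32, 32, 28, 29, 33, 35, 32, 35, 31, 34, 30, 34, 34, 35, 35, 34, 34, 38, 34, 29, 36, 32, 34, 35, 28, 39, 32, 35, 35, 31, 33, 65, 116, 157, 169, 171, 155, 106, 53, 35, 33, 34, 77, 129, 158, 171, 169, 170, 170]
160 [171, 171, 173, 172, 157, 112, 57, 35, 30, 37, 78, 131, 161, 171, 166, 143, 95, 46, 29, 31, 31, 37, 35, 31, 33, 34, 37, 33, 33, 36, 30, 34, 34, 33, 33, 33, 31, 33, 32, 35, 34, 35, 33, 33, 34, 32, 34, 38, 34, 32, 29, 39, 86, 140, 166, 171, 164, 135, 86, 45, 31, 31, 46, 101, 153, 170, 170, 172, 169, 170]
170 [169, 168, 170, 171, 160, 123, 71, 38, 34, 42, 81, 132, 161, 171, 169, 143, 96, 52, 32, 33, 38, 36, 34, 33, 34, 36, 35, 35, 34, 38, 34, 35, 32, 33, 37, 34, 36, 37, 36, 34, 
[... 361 characters left out ...]
 163, 174, 168, 143, 92, 46, 32, 34, 48, 101, 151, 171, 171, 171, 171, 171, 171]
190 [171, 171, 170, 171, 160, 120, 72, 43, 36, 43, 83, 133, 165, 174, 165, 134, 82, 42, 33, 34, 32, 37, 31, 31, 32, 36, 34, 29, 28, 27, 27, 27, 27, 27, 30, 27, 31, 39, 34, 34, 33, 37, 36, 34, 35, 40, 36, 33, 34, 33, 44, 101, 154, 173, 177, 163, 123, 67, 35, 29, 37, 77, 127, 163, 168, 170, 170, 170, 169, 170]
200 [170, 169, 170, 169, 158, 119, 71, 39, 34, 38, 80, 128, 157, 166, 158, 130, 79, 44, 32, 36, 35, 34, 33, 34, 33, 32, 36, 30, 31, 35, 34, 32, 31, 29, 28, 32, 25, 32, 26, 30, 31, 27, 30, 33, 38, 34, 37, 34, 35, 34, 57, 109, 158, 173, 176, 159, 112, 56, 31, 28, 45, 98, 151, 170, 170, 169, 168, 169, 170, 170]
```

View pics/w1c.png

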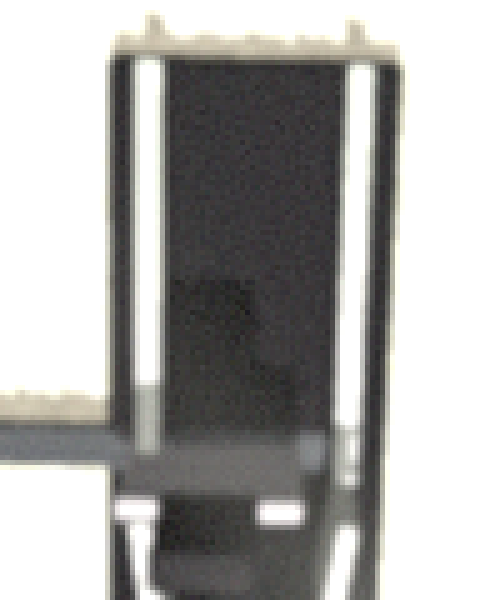

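```bash
python3 - <<'E'
from h import *
t=np.load("w1.npy"); KE=cal("wrist",t)
g=cv2.imread("pics/w1.png").mean(2)
obs=[]
for r in range(142,198,3):
    row=g[r]
    def cross(a,b,rise,lev=100):
        for c in range(a,b):
            if (row[c]<lev<=row[c+1]) if rise else (row[c]>=lev>row[c+1]): return c+(lev-row[c])/(row[c+1]-row[c])
    cs=[(cross(224,232,True),-31),(cross(228,238,False),-25),(cross(260,272,True),25),(cross(266,278,False),31),(cross(216,224,False),-40),(cross(274,286,True),40)]
    for c,y in cs:
        if c: obs.append((c,r,y))
obs=np.array(obs)
col=g[125:150,235:265].mean(1); print(col.round())
endrow=[125+i+(100-col[i])/(col[i+1]-col[i]) for i in range(24) if col[i]>=100>col[i+1]][0]
print(endrow)
zz=np.where(abs(obs[:,2])==40,.012,.020)
def res(p,full=False):
    x0,y0,h=p; out=[]
    W=np.array([back([o[:2]],z,KE)[0] for o,z in zip(obs,zz)])
    n=np.array([-np.sin(h),np.cos(h)]); 
    yl=(W[:,:2]-[x0,y0])@n*1000
    e=back([(249,endrow)],.012,KE)[0][:2]; ex=((e-[x0,y0])@[np.cos(h),np.sin(h)])*1000+117
    r=yl-obs[:,2]
    if full: return r,ex
    return np.r_[r,10*ex]
s=least_squares(res,[.59,.04,np.radians(101)]); print(s.x,np.degrees(s.x[2]))
r,ex=res(s.x,True)
for y in (-40,-31,-25,25,31,40): print(y,r[obs[:,2]==y].mean().round(2),r[obs[:,2]==y].std().round(2))
np.save("ch.npy",s.x)
# check in top
x0,y0,h=s.x; M=lambda x,y,z:(x0+np.cos(h)*x-np.sin(h)*y,y0+np.sin(h)*x+np.cos(h)*y,z)
KT=cal("top"); im=cv2.imread("pics/a_top.png"); im=cv2.resize(im,None,fx=3,fy=3)
for P in [(-117,40,12),(-117,-40,12),(386,40,12),(386,-40,12),(240,40,78),(335,40,78),(240,-40,78),(335,-40,78),(0,25,53),(0,-25,53),(30,20,53),(30,-20,53)]:
    u=proj(M(P[0]/1e3,P[1]/1e3,P[2]/1e3),KT)[0]; cv2.circle(im,tuple(int(round(3*a+1)) for a in u),3,(0,0,255),-1)
cv2.imwrite("pics/chk.png",im[400:640,250:850])
E
```

```text
[170. 169. 169. 170. 170. 168. 157. 136. 120. 114. 103.  76.  44.  31.
  32.  34.  34.  33.  34.  33.  34.  33.  33.  34.  33.]
135.1157196184156
[0.58188622 0.0346942  1.73818876] 99.59088004809172
-40 0.82 0.09
-31 -0.52 0.04
-25 0.83 0.11
25 -0.77 0.12
31 0.51 0.1
40 -0.87 0.12
```

View pics/chk.png

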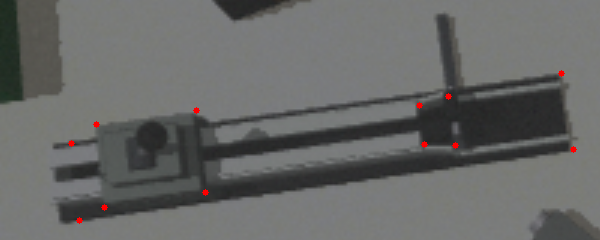

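```bash
cat >> h.py <<'E'
try:
    x0,y0,h0=np.load("ch.npy")
except Exception: pass
YAW=lambda: np.degrees(h0)
def M(x,y,z): # charger mm -> world m
    x,y,z=x/1e3,y/1e3,z/1e3
    return [x0+np.cos(h0)*x-np.sin(h0)*y,y0+np.sin(h0)*x+np.cos(h0)*y,z]
def inv(P):
    d=np.array(P[:2])-[x0,y0]; return np.array([d@[np.cos(h0),np.sin(h0)],d@[-np.sin(h0),np.cos(h0)],P[2]])*1e3
def ori(y=None): return [180,0,YAW() if y is None else y]
def snap(cam,name,crop=None,fx=1,gain=1.0):
    t=(robot.current_tool_pos(),robot.current_eef_rot()); im=vision.grab_frame(cam)[...,::-1].copy()
    o=im if crop is None else im[crop[1]:crop[3],crop[0]:crop[2]]
    o=np.clip(o.astype(float)*gain,0,255).astype("uint8")
    cv2.imwrite(f"pics/{name}.png",cv2.resize(o,None,fx=fx,fy=fx,interpolation=cv2.INTER_CUBIC)); return im,t
E
python3 - <<'E'
from h import *
fingers.gripper_to(0.0,40)
robot.move_to(M(-5.5,60,200),ori())
robot.line_to(M(-5.5,60,86),velocity=.2)
s=robot.line_to(M(-5.5,-38,86),velocity=.06,f_stop=12)
print(s,inv(robot.current_tool_pos()),robot.current_contact_force(),robot.current_time_s())
robot.line_to(M(-5.5,-20,86),velocity=.2)
robot.line_to(M(-5.5,-20,250),velocity=.25)
im,t=snap("wrist","w2",fx=1.5,gain=1.6); np.save("w2.npy",np.array(t))
snap("top","t2",(90,70,400,310),2.5)
print(robot.current_finger_gap(),robot.current_time_s())
E
```

```text
True [ -5.60480721 -32.62366822  85.0426653 ] [-0.43070797  0.93429019  0.26114294] 8.7333
0.0030252109812413394 9.8917
```

View pics/w2.png

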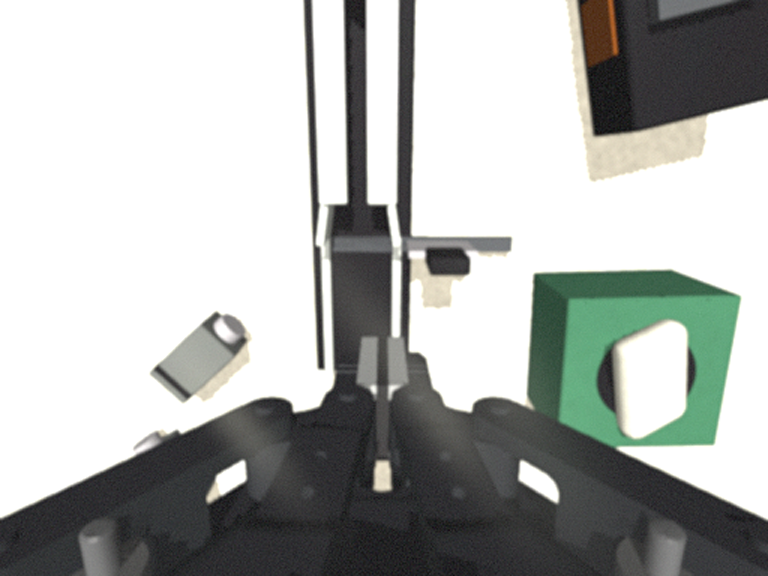

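View pics/t2.png

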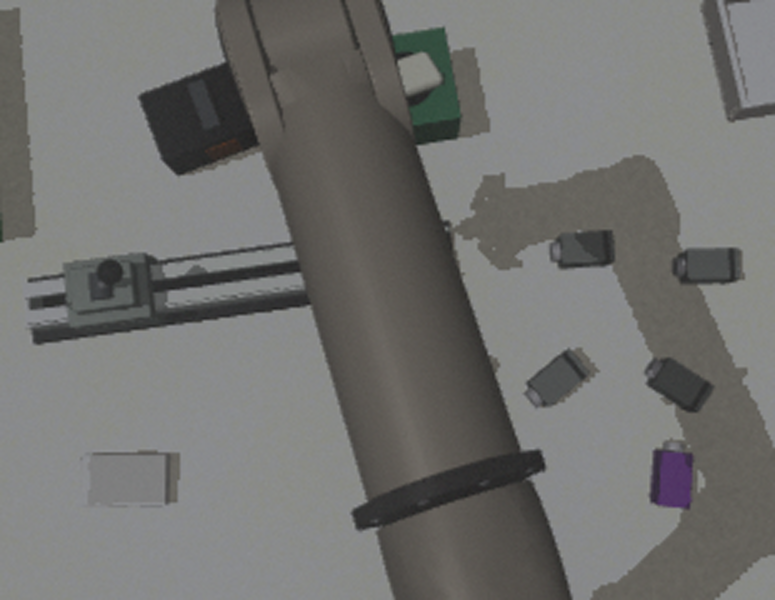

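```bash
python3 - <<'E'
from h import *
im=cv2.imread("pics/w2.png")
cv2.imwrite("pics/w2c.png",cv2.resize(im[190:320,290:530],None,fx=3.3,fy=3.3,interpolation=cv2.INTER_CUBIC))
E
```

```text
(no output)
```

View pics/w2c.png

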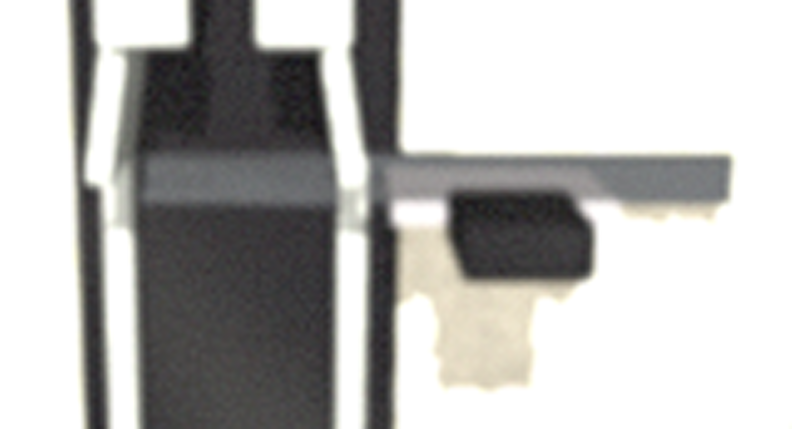

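```bash
cat >> h.py <<'E'
def fitcell(im,KE,guess,yaw,thr=95,zc=.019,dbg=None):
    """guess xy world, yaw rad (nose). returns x,y,yaw,iou"""
    hsv=cv2.cvtColor(im,cv2.COLOR_BGR2HSV); g=cv2.GaussianBlur(im,(3,3),0).max(2)
    m=(g<thr).astype("uint8")
    u=proj([*guess,zc],KE)[0]
    H,W=m.shape; yy,xx=np.mgrid[:H,:W]
    n,lab,st,cen=cv2.connectedComponentsWithStats(m)
    ext=np.linalg.norm(proj([guess[0]+.04,guess[1],zc],KE)[0]-u)
    best=None
    for i in range(1,n):
        if st[i,4]<1.0*ext*ext: continue
        d=np.linalg.norm(cen[i]-u)
        if best is None or d<best[0]: best=(d,i)
    if best is None: return None
    mm=(lab==best[1]).astype("uint8"); S=4
    big=cv2.resize(mm*255,None,fx=S,fy=S,interpolation=cv2.INTER_LINEAR)>127
    C=np.array([[a,b,c] for a in(-.032,.032) for b in(-.019,.019) for c in(-.019,.019)])
    def poly(p):
        c,s=np.cos(p[2]),np.sin(p[2]); P=np.c_[p[0]+c*C[:,0]-s*C[:,1],p[1]+s*C[:,0]+c*C[:,1],zc+C[:,2]]
        return cv2.convexHull(((proj(P,KE)+.5)*S-.5).astype(np.float32)[:,None])
    def cost(p):
        r=np.zeros(big.shape,"uint8"); cv2.fillConvexPoly(r,np.round(poly(p)*16).astype(np.int32),1,shift=4); r=r>0
        return 1-(r&big).sum()/((r|big).sum()+1)
    c0=back([cen[best[1]]],.02,KE)[0][:2]; res=[]
    for dy in (-1.2,-.6,0,.6,1.2):
        s=minimize(cost,[*c0,yaw+dy],method="Nelder-Mead",options=dict(initial_simplex=np.array([[*c0,yaw+dy],[c0[0]+.008,c0[1],yaw+dy],[c0[0],c0[1]+.008,yaw+dy],[*c0,yaw+dy+.3]]),xatol=1e-4,fatol=1e-4)); res.append((s.fun,s.x))
    f,p=min(res,key=lambda a:a[0])
    # band: darker end of the top face is the flat end
    gs=im.max(2)
    def mean(xl):
        P=[[p[0]+np.cos(p[2])*xl-np.sin(p[2])*b,p[1]+np.sin(p[2])*xl+np.cos(p[2])*b,zc+.019] for b in np.linspace(-.012,.012,7)]
        return np.mean([gs[int(round(v)),int(round(u))] for u,v in proj(P,KE) if 0<=u<W-.6 and 0<=v<H-.6])
    xs=np.linspace(-.031,.031,32); pr=np.array([mean(x) for x in xs])
    dip=lambda k: pr[k].min()
    b0,b1=pr[xs<-.018].min(),pr[xs>.018].min()
    if b1<b0: p=np.array([p[0],p[1],p[2]+np.pi])
    if dbg:
        o=cv2.resize(im,None,fx=S,fy=S); cv2.polylines(o,[np.round(poly(p)).astype(np.int32)],True,(0,0,255),1)
        nose=proj([p[0]+.042*np.cos(p[2]),p[1]+.042*np.sin(p[2]),zc],KE)[0]; cv2.circle(o,tuple(int(v) for v in nose*S),5,(0,255,0),-1)
        c=np.clip(proj([p[0],p[1],zc],KE)[0]*S,200,None).astype(int); cv2.imwrite(f"pics/{dbg}.png",np.clip(o[c[1]-200:c[1]+200,c[0]-200:c[0]+200]*1.5,0,255).astype("uint8"))
    return p[0],p[1],(p[2]+np.pi)%(2*np.pi)-np.pi,1-f,(b0,b1)
E
python3 - <<'E'
from h import *
t=np.load("w2.npy"); KE=cal("wrist",t)
v=vision.grab_frame
im=cv2.imread("pics/w2.png"); 
im=np.clip(cv2.resize(im,(512,384),interpolation=cv2.INTER_AREA)/1.6,0,255).astype("uint8")
print(fitcell(im,KE,(.464,-.085),.8,dbg="f3"))
print(cv2.__version__, im[240,133],im[255,150], proj([.4,-.2,.038],cal("wrist",([.4,-.2,.25],[180,0,0]))))
p=cal("wrist",([.4,-.2,.2],[180,0,0])); print([proj([.4+d,-.2,.038],p)[0] for d in (0,.03,.06,.1,.15)])
# top-image fits
im=cv2.imread("pics/a_top.png"); KT=cal("top")
for n,g,y in [("c1",(.601,-.235),1.57),("c2",(.585,-.386),1.57),("c3",(.464,-.085),.8),("c4",(.444,-.204),2.3),("c5",(.442,-.351),.9)]: 
    r=fitcell(im,KT,g,y,thr=80,dbg="ft_"+n); print(n,np.round(r[:4],3),np.degrees(r[2]),r[4])
E
cd pics; python3 -c "
import cv2,numpy as np
cv2.imwrite('ff.png',np.hstack([cv2.resize(cv2.imread(f),(260,260)) for f in ('f3.png','ft_c3.png','ft_c5.png')]))"
```

```text
(np.float64(0.5381366008490143), np.float64(0.10414099915552782), np.float64(-0.8949999826302015), np.float64(0.10487917856867135), (np.float64(133.0), np.float64(130.71428571428572)))
4.12.0 [103 107 106] [130 143 147] [[254.02326275 167.87048689]]
[array([253.95788101, 177.7284747 ]), array([253.98123786, 146.35253925]), array([254.00589906, 113.22441527]), array([254.04100583,  66.06445908]), array([254.08890139,   1.72495638])]
c1 [ 0.605 -0.24   1.72   0.844] 98.55550352778947 (np.float64(49.714285714285715), np.float64(71.28571428571429))
c2 [ 0.588 -0.393  1.662  0.836] 95.23290704825935 (np.float64(47.57142857142857), np.float64(72.14285714285714))
c3 [ 0.465 -0.085  0.919  0.914] 52.67403296317917 (np.float64(50.42857142857143), np.float64(74.71428571428571))
c4 [ 0.447 -0.206  2.226  0.878] 127.52362650174598 (np.float64(49.42857142857143), np.float64(72.85714285714286))
c5 [ 0.442 -0.354  1.019  0.881] 58.36054680938725 (np.float64(48.714285714285715), np.float64(69.14285714285714))
```

View pics/ff.png

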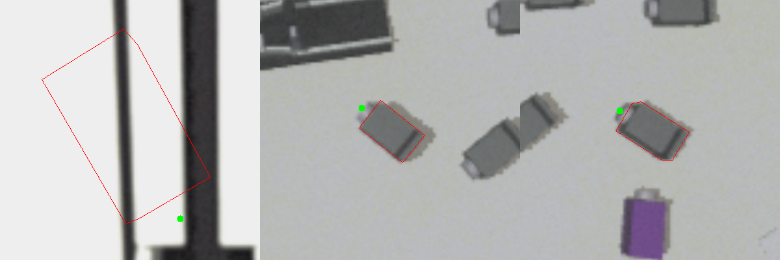

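```bash
cat >> h.py <<'E'
def nearyaw(y):  # keep yaw as is, degrees within (-180,180]
    return (y+180)%360-180
def look(gx,gy,gyaw,tag,z=.22):
    robot.move_to([gx,gy,z],ori(np.degrees(gyaw)))
    im,t=snap("wrist","w_"+tag,fx=1.5,gain=1.5)
    return fitcell(im,cal("wrist",t),(gx,gy),gyaw,thr=118,dbg="f_"+tag)
def pick(r,zt=.030):
    x,y,a=r[:3]; robot.line_to([x,y,.12],ori(np.degrees(a)),velocity=.3)
    s=robot.line_to([x,y,zt],velocity=.12,f_stop=15)
    fingers.gripper_to(0.2,60)
    robot.line_to([x,y,zt+.06],velocity=.2)
    g=robot.current_finger_gap(); print("pick stop",s,"gap",g,"t",robot.current_time_s()); return .38<g<.52
def place(xc=-48):
    robot.move_to(M(xc-20,0,115),ori())
    robot.line_to(M(xc,0,75),velocity=.2)
    g=robot.current_finger_gap()
    s=robot.line_to(M(xc,0,42.5),velocity=.08,f_stop=10)
    print("place gap",g,"stop",s,inv(robot.current_tool_pos()),"t",robot.current_time_s())
    return g
def release(xc=-48):
    fingers.gripper_to(.66,60); p=inv(robot.current_tool_pos()); robot.line_to(M(p[0],p[1],110),velocity=.25)
def push(xend=8,start=-106):
    fingers.gripper_to(0,40)
    robot.line_to(M(start,0,100),velocity=.3)
    s0=robot.line_to(M(start,0,47.5),velocity=.2,f_stop=10)
    s=robot.line_to(M(xend-11,0,47.5),velocity=.07,f_stop=25)
    print("push",s0,s,inv(robot.current_tool_pos()),robot.current_contact_force(),"t",robot.current_time_s())
    p=inv(robot.current_tool_pos())
    robot.line_to(M(p[0]-10,0,47.5),velocity=.2); robot.line_to(M(p[0]-10,0,130),velocity=.3)
    return s
E
python3 - <<'E'
from h import *
fingers.gripper_to(1.0)
r=look(.465,-.085,.919,"c3"); print(r)
print(robot.current_time_s())
E
```

```text
(np.float64(0.46899431365358396), np.float64(-0.08757058584043474), np.float64(1.0943849908775318), np.float64(0.7602063169633967), (np.float64(45.57142857142857), np.float64(69.42857142857143)))
11.4833
```

View pics/w_c3.png

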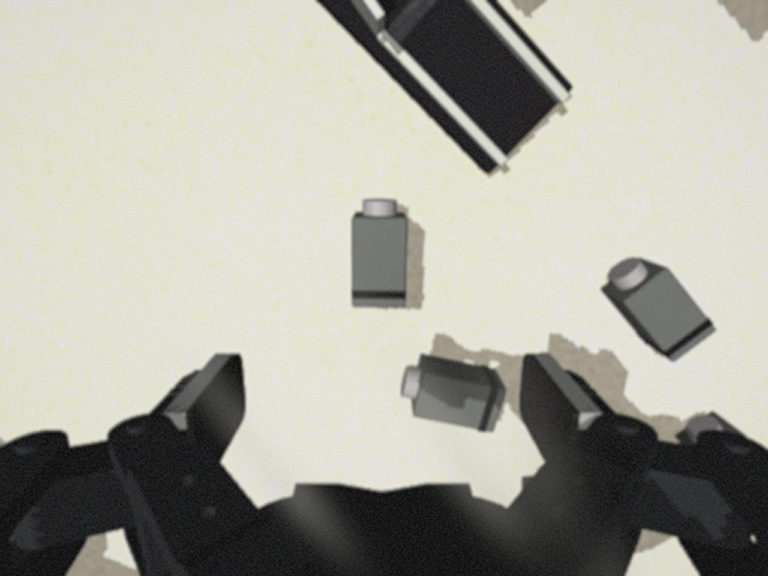

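View pics/f_c3.png

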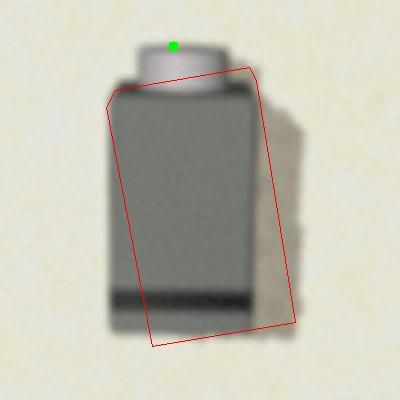

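```bash
sed -i 's/thr=118,dbg="f_"/thr=.57*np.median(im.max(2)[:200]),dbg="f_"/' h.py; python3 - <<'E'
from h import *
t=(robot.current_tool_pos(),robot.current_eef_rot())
im=cv2.imread("pics/w_c3.png"); im=np.clip(cv2.resize(im,(512,384),interpolation=cv2.INTER_AREA)/1.5,0,255).astype("uint8")
print(im.max(2)[170,253],im.max(2)[175,277],np.median(im.max(2)[:200]))
for th in (.5,.54,.57,.6,.65):
    r=fitcell(im,cal("wrist",t),(.465,-.085),.92,thr=th*np.median(im.max(2)[:200]),dbg="f_c3"); print(th,np.round(r[:4],4))
r=fitcell(im,cal("wrist",t),(.465,-.085),.92,thr=.57*np.median(im.max(2)[:200]),dbg="f_c3")
if r[3]>.88:
    print(pick(r)); snap("wrist","p3",fx=1.5,gain=1.5)
E
```

```text
79 105 150.0
0.5 [ 0.4583 -0.2011 -1.3788  0.6353]
0.54 [ 0.4669 -0.0827  0.9069  0.7785]
0.57 [ 0.4664 -0.083   0.9065  0.886 ]
0.6 [ 0.4662 -0.0836  0.907   0.9054]
0.65 [ 0.4664 -0.0836  0.9112  0.9378]
pick stop False gap 0.43174192729703575 t 13.8167
True
```

View pics/p3.png

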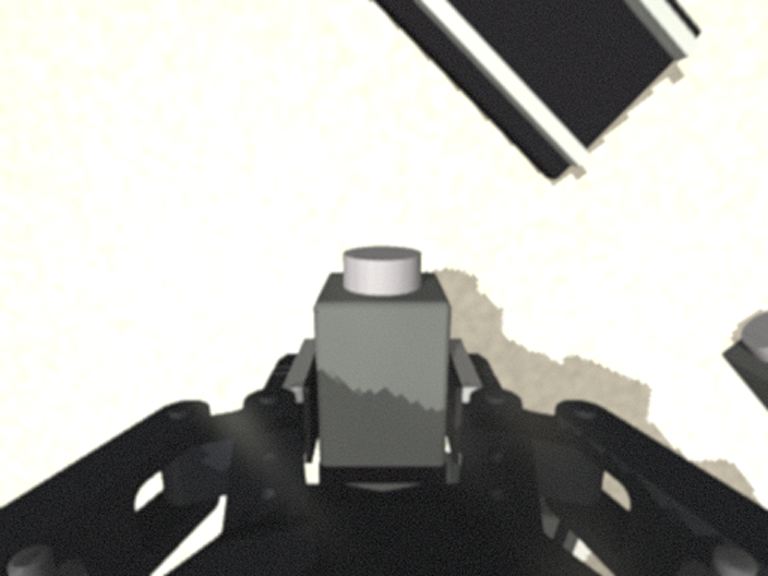

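```bash
sed -i 's/thr=.57\*/thr=.63*/' h.py; python3 - <<'E'
from h import *
place(); release(); snap("wrist","pl3",fx=1.5,gain=1.5)
E
```

```text
place gap 0.4295282918910075 stop True [-48.94783265   0.74399645  42.53318702] t 15.3083
```

View pics/pl3.png

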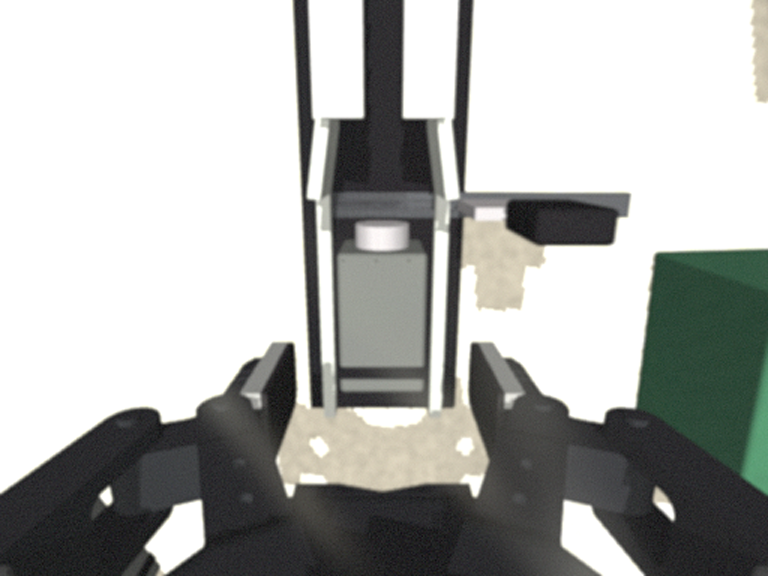

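```bash
python3 - <<'E'
from h import *
push(); snap("wrist","pu3",fx=1.5,gain=1.5); snap("top","t3",(90,70,400,310),2.5)
E
```

```text
push False False [-3.10138981  0.18866146 47.26537556] [-0.10651144  0.28230465  0.3376129 ] t 19.0583
```

View pics/pu3.png

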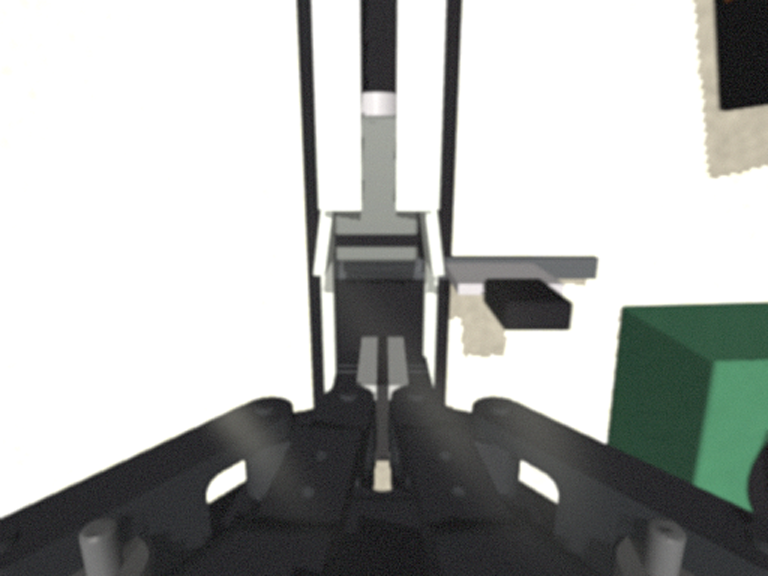

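View pics/t3.png

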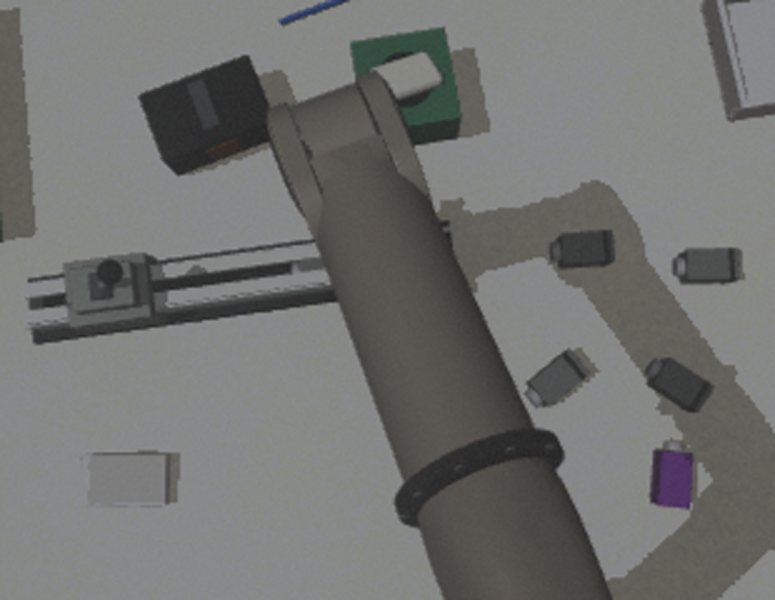

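```bash
cat >> h.py <<'E'
def cycle(x,y,a,tag):
    fingers.gripper_to(1.0)
    r=look(x,y,a,tag); print(tag,np.round(r[:4],4),r[4])
    if r[3]<.86 or np.hypot(r[0]-x,r[1]-y)>.025: print("CHECK"); return
    if not pick(r): print("BAD PICK"); return
    g=place()
    if not .38<g<.52: print("LOST?"); return
    snap("wrist","h_"+tag,fx=1.0,gain=1.5)
    release(); snap("wrist","pl_"+tag,fx=1.0,gain=1.5)
def mont(*n):
    cv2.imwrite("pics/m_"+n[0]+".png",cv2.resize(np.hstack([cv2.resize(cv2.imread(f"pics/{k}.png"),(400,400 if k[0]=='f' else 300))[:300] for k in n]),None,fx=1,fy=1))
E
python3 - <<'E'
from h import *
cycle(.447,-.206,2.226,"c4"); mont("w_c4","f_c4"); mont("h_c4","pl_c4")
E
```

```text
c4 [ 0.4464 -0.2062  2.2702  0.9287] (np.float64(31.857142857142858), np.float64(72.42857142857143))
pick stop False gap 0.4364331366034688 t 24.0833
place gap 0.429085639503234 stop True [-48.90533261   0.70775199  42.55007245] t 25.8083
```

View pics/m_w_c4.png

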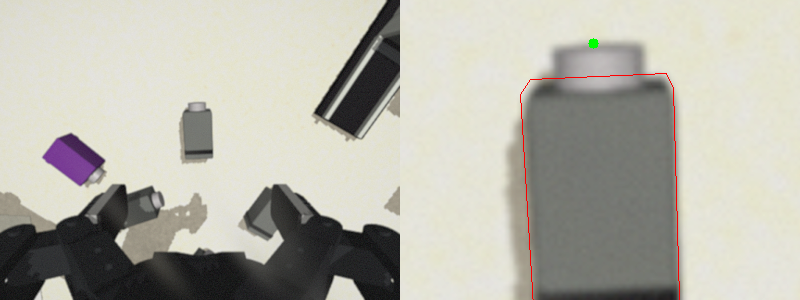

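View pics/m_h_c4.png

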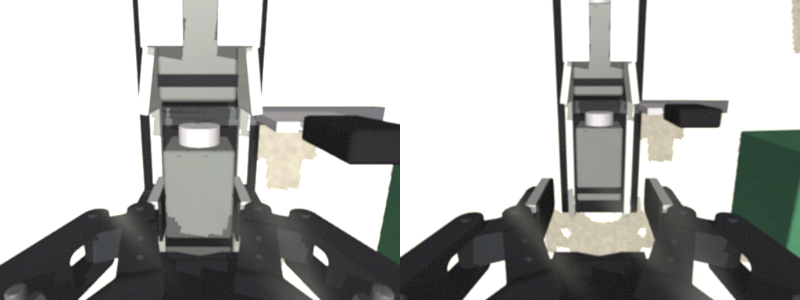

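Cell c4 is on the shelf, nose to the tube, and the first cell sits in the mouth. I'll push it in, then fetch c5.

```bash
python3 - <<'E'
from h import *
push(); snap("wrist","pu_c4",fx=1,gain=1.5); snap("top","t4",(90,70,400,310),1.3,1.5)
cycle(.442,-.354,1.019,"c5"); mont("w_c5","f_c5"); mont("pu_c4","pl_c5")
E
```

```text
push False False [-2.88972639  0.10833125 47.22794807] [ 1.28411926 -0.94837427  1.15278984] t 29.6083
c5 [ 0.4429 -0.3545  1.0087  0.9214] (np.float64(31.0), np.float64(65.71428571428571))
pick stop False gap 0.4353030070083397 t 35.075
place gap 0.4339473220992602 stop True [-48.88621371   0.42359468  42.31798825] t 37.225
```

View pics/m_w_c5.png

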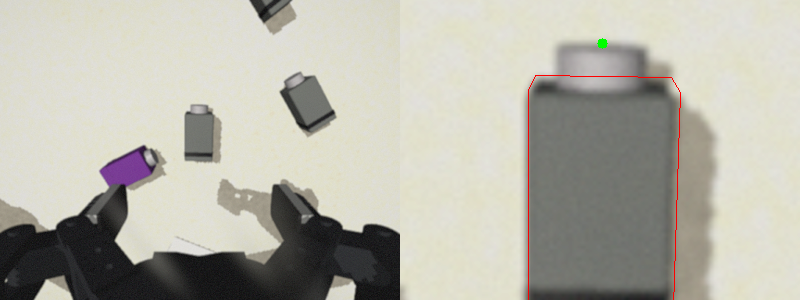

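View pics/m_pu_c4.png

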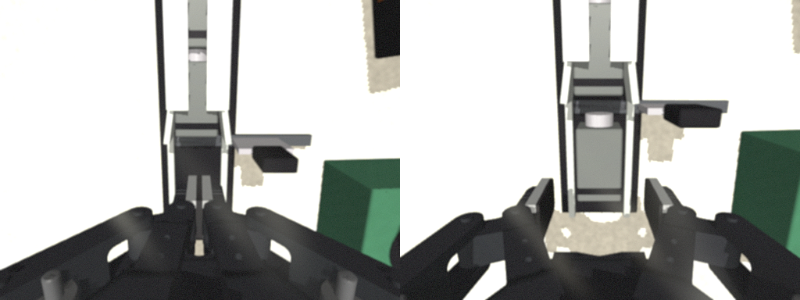

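View pics/t4.png

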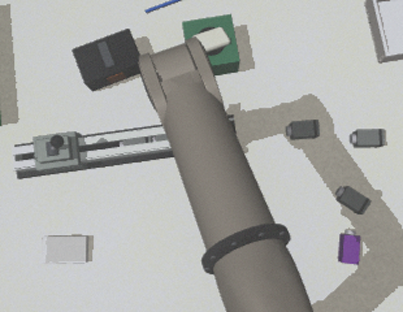

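```bash
python3 - <<'E'
from h import *
push(); snap("wrist","pu_c5",fx=1,gain=1.5); snap("top","t5",(90,70,400,310),1.3,1.5)
cycle(.605,-.24,1.72,"c1"); mont("w_c1","f_c1"); mont("pu_c5","pl_c1")
E
```

```text
push False False [-2.86248993e+00  4.18026408e-02  4.72713911e+01] [ 1.23907489 -2.35603067  2.47704542] t 41.025
c1 [ 0.6059 -0.2401  1.6704  0.8996] (np.float64(33.0), np.float64(66.0))
pick stop False gap 0.4329084826788861 t 46.0417
place gap 0.43351763846544183 stop True [-48.93554473   0.39855037  42.32870411] t 47.7
```

View pics/m_w_c1.png

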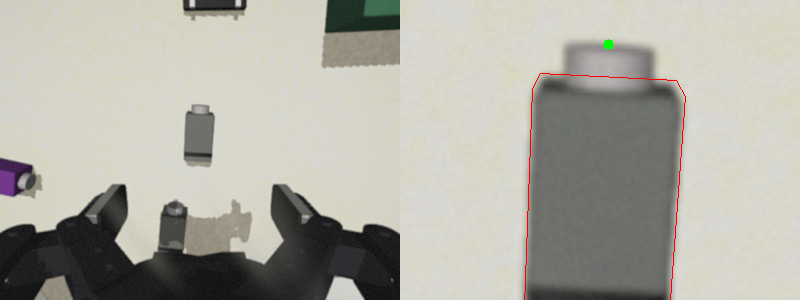

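View pics/m_pu_c5.png

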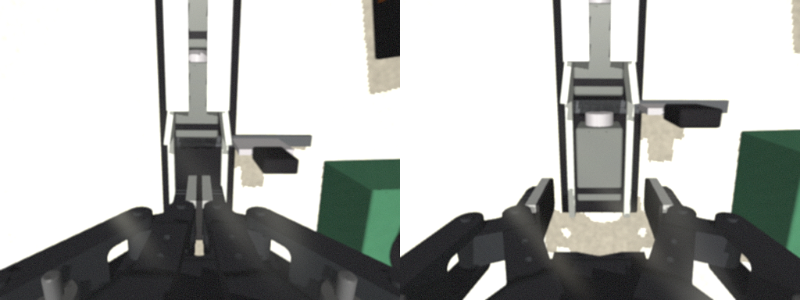

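View pics/t5.png

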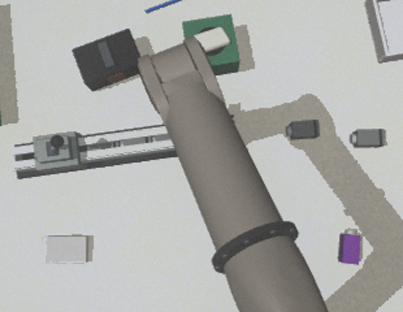

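```bash
python3 - <<'E'
from h import *
push(); snap("wrist","pu_c1",fx=1,gain=1.5); snap("top","t6",(90,70,400,310),1.3,1.5)
cycle(.588,-.393,1.662,"c2"); mont("w_c2","f_c2"); mont("pu_c1","pl_c2")
E
```

```text
push False False [-2.74048418 -0.21921442 47.73535674] [ 0.92395458 -4.93045444  3.52554828] t 51.5
c2 [ 0.5891 -0.3935  1.6071  0.9176] (np.float64(30.714285714285715), np.float64(69.71428571428571))
pick stop False gap 0.4346289900158858 t 57.0083
place gap 0.43222326562436936 stop True [-48.8718478    0.42522859  42.30464027] t 59.1833
```

View pics/m_w_c2.png

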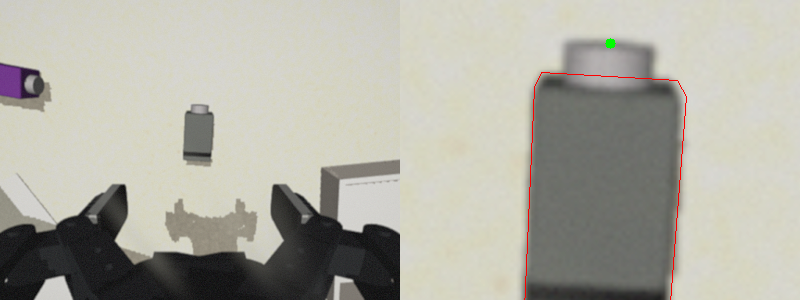

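View pics/m_pu_c1.png

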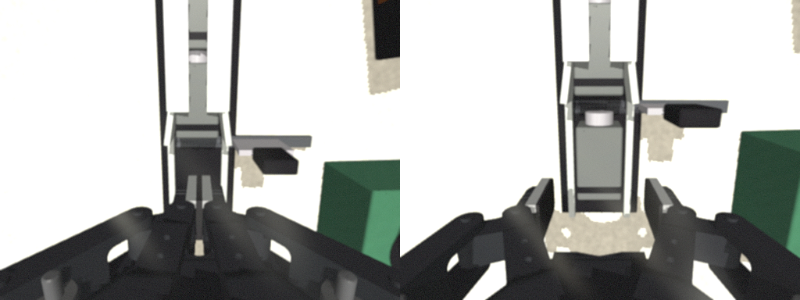

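View pics/t6.png

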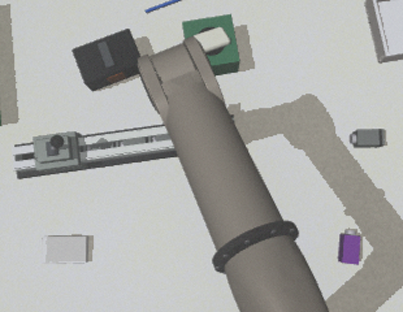

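```bash
python3 - <<'E'
from h import *
push(9); im,t=snap("wrist","pu_c2",(180,100,330,260),4,1.4); KE=cal("wrist",t)
for x in (-3,0,3,6,9,12): print(x,((proj(M(x,0,50),KE)[0]-[180,100])*4).round())
snap("scene","s7",(140,110,400,310),3,1.3)
E
```

```text
push False False [-3.12652345 -0.20272515 47.89318509] [ 0.26935216 -4.64209928  4.08771081] t 62.9917
-3 [291. 367.]
0 [291. 350.]
3 [291. 333.]
6 [291. 316.]
9 [291. 299.]
12 [291. 282.]
```

View pics/pu_c2.png

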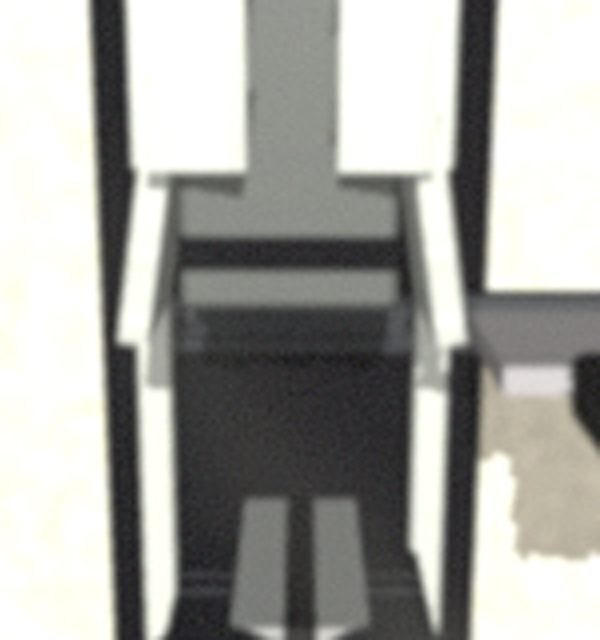

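View pics/s7.png

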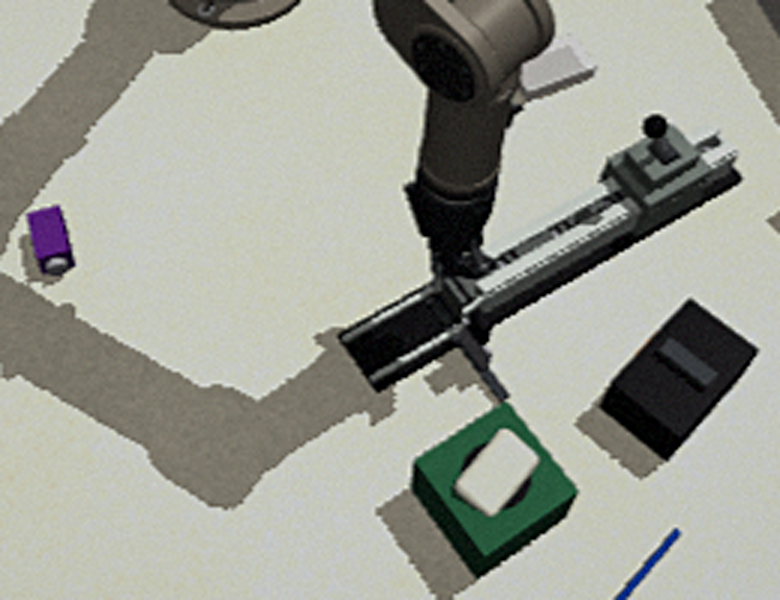

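```bash
python3 - <<'E'
from h import *
KE=cal("wrist",np.load("w2.npy"))
for u in [(535,275),(670,270),(740,297),(575,310),(550,443)]: print(u,inv(back([np.array(u)/1.5],.08,KE)[0]).round())
print("knob",[inv(back([np.array(u)/1.5],.096,KE)[0]).round() for u in [(432,273),(468,273),(430,262)]])
for y in (-60,-105): print(robot.inverse_kinematics(M(-5.5,y,101),ori()))
E
```

```text
(535, 275) [ -13. -118.   80.]
(670, 270) [  -9. -205.   80.]
(740, 297) [ -27. -254.   80.]
(575, 310) [ -36. -147.   80.]
(550, 443) [-138. -140.   80.]
knob [array([ -8., -49.,  96.]), array([ -8., -71.,  96.]), array([ -1., -48.,  96.])]
[ 22.01916801  42.68789548 -45.35343697  80.8505703   31.04199825
  69.29774638 -17.05731732]
[ 18.37890405  47.18652969 -44.22399531  72.04277391  32.32407344
  73.1089709  -15.93036358]
```

```bash
python3 - <<'E'
from h import *
fingers.gripper_to(0,40)
robot.line_to(M(-30,0,150),velocity=.3)
robot.line_to(M(-5.5,-108,150),velocity=.3)
robot.line_to(M(-5.5,-108,93),velocity=.2,f_stop=10)
s=robot.line_to(M(-5.5,-20,93),velocity=.06,f_stop=14)
print(s,inv(robot.current_tool_pos()),robot.current_time_s())
robot.line_to(M(-5.5,-45,93),velocity=.2)
robot.line_to(M(-5.5,-45,150),velocity=.2)
robot.line_to(M(-60,-30,250),velocity=.3)
im,t=snap("wrist","g",(150,60,400,260),3,1.4); KE=cal("wrist",t)
for a in [(-5.5,13,96),(-5.5,-13,96),(-5.5,24,58),(-5.5,-24,58)]: print(a,((proj(M(*a),KE)[0]-[150,60])*3).round())
E
```

```text
True [ -5.28523287 -26.48971346  93.4707414 ] 66.5167
(-5.5, 13, 96) [166. 178.]
(-5.5, -13, 96) [254. 178.]
(-5.5, 24, 58) [150. 174.]
(-5.5, -24, 58) [293. 174.]
```

View pics/g.png

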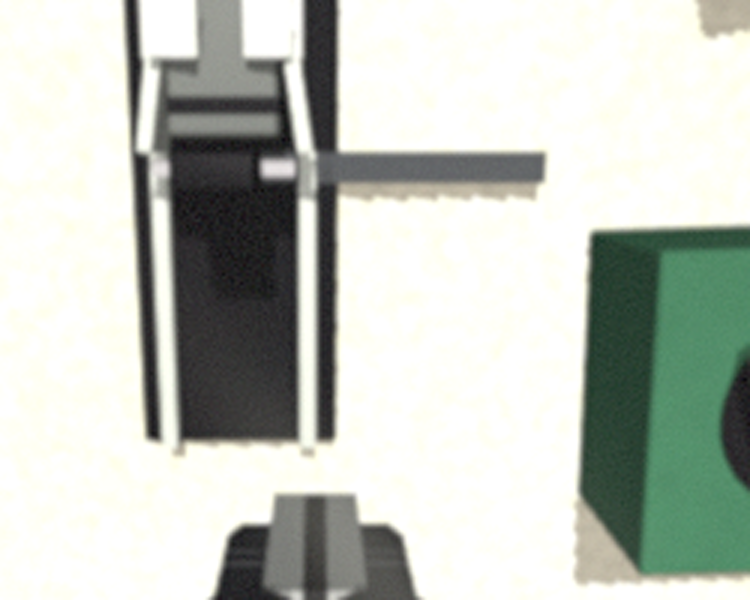

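```bash
python3 - <<'E'
from h import *
robot.move_to(M(190,0,260),ori())
robot.line_to(M(190,0,174),velocity=.25,f_stop=10)
s=robot.line_to(M(306,0,174),velocity=.08,f_stop=12)
print(s,inv(robot.current_tool_pos()),robot.current_contact_force(),robot.current_time_s())
robot.line_to(M(270,0,174),velocity=.2)
robot.line_to(M(230,0,290),velocity=.25)
robot.move_to([.40,-.15,.35],ori())
im,t=snap("top","z1",(90,110,310,240),3.5,1.5); snap("scene","z2",(250,120,400,250),5,1.4); KE=cal("top")
for th in (-.5,.3,.4,.5): print(th,((proj(M(285+80*np.sin(th),0,100+80*np.cos(th)),KE)[0]-[90,110])*3.5).round(),((proj(M(285+80*np.sin(th),0,100+80*np.cos(th)),cal("scene"))[0]-[250,120])*5).round())
E
```

```text
False [302.40018731   0.44730027 173.46028444] [-1.51059754 -6.51690182  2.42619841] 70.8667
-0.5 [164. 240.] [532. 166.]
0.3 [ 77. 250.] [610. 119.]
0.4 [ 68. 252.] [618. 117.]
0.5 [ 60. 255.] [625. 115.]
```

View pics/z1.png

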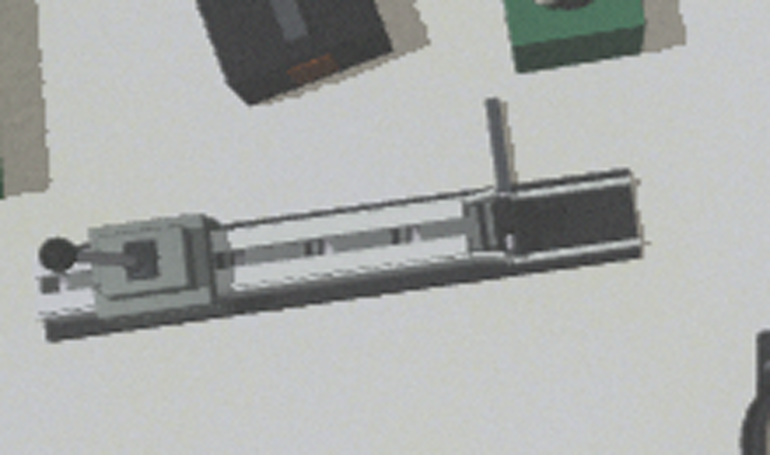

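View pics/z2.png

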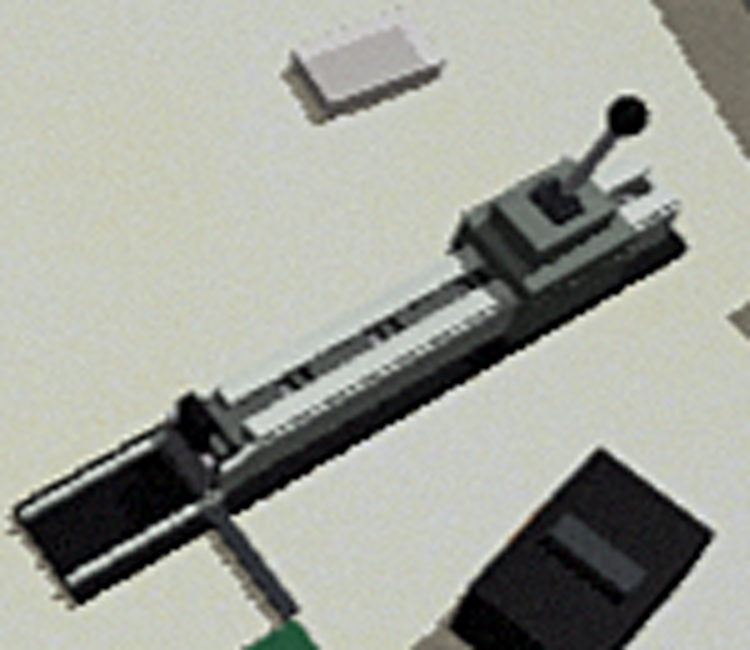

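```bash
python3 - <<'E'
from h import *
print([(round(d["p"],2),np.round(d["rect"]).tolist()) for d in recognise("cell1","top")],robot.current_time_s())
workorder.close_job()
E
```

```text
[(0.62, [221.0, 175.0, 24.0, 18.0]), (0.6, [113.0, 192.0, 7.0, 3.0])] 73.6083
the job is handed in; nothing more can be done
```

I opened the gate, loaded all five grey cartridges nose first, shut the gate, threw the lever to on, and handed the job in at about 74 s. The purple look-alike stayed on the bench, and I didn't move the tissue box, ray lamp or clear block.

Last checks:
- **Cartridges:** the wrist picture taken before the gate was shut put the last flat end about 8 mm inside the mouth. The scene picture after loading showed no grey cartridge left on the bench, and the detector then found matches only on the charger.
- **Gate:** it stopped against its end within about 1 mm of the computed shut position, and the wrist picture showed the knob across the mouth.
- **Lever:** the push did not hit its force stop, so I checked by picture. The ball matches the fully-on position, about 1.0 rad, in both the top and scene views.
- **Arm:** it was parked clear of everything at hand-in.

None of these checks failed or disagreed. I saw no grip slip and no knocked cartridge.

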